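Set the coffee mill one hole coarser

ROBOT

A 6-joint arm with a two-finger parallel gripper is mounted at the origin on the work surface. World frame = base frame: x ahead of the robot, y to its left, z up, the work surface at z = 0. Lengths are in mm, angles in rad, forces in N, time in s.
With the tool pointing down it reaches from about 350 to 975 mm from the base axis. Payload 7.1 kg.
Tool frame: the origin (TCP) lies on the front face of the gripper's body, between the roots of the fingers; the fingertips stand 80 mm ahead of it and the grasp point (between the pads) lies 61 mm ahead of it (env.tips_ahead is the distance from the TCP to the fingertips, in mm); z points along the fingers, y is the direction in which the jaws open and shut (so a half turn about z gives the same grasp; the last joint's range is limited). The gripper opens to 88 mm and grips with 3 to 60 N. Pads are 20 mm wide; open, the fingers measure 115 mm over their backs; the gripper's body (75 mm by 178 mm) begins 61 mm behind the grasp point.
Start: joints at [1.081, 0.423, 1.63, -0, 1.089, -0.019], TCP at [283.467, 557.002, 302.675] pointing down, gripper open.
Joint ranges: [-3, 3], [-0.9, 2.11], [0.09, 2.58], [-1.31, 4.45], [0.11, 2.69], [-2.54, 2.54]. Speed limits (rad/s): [2.39, 2.39, 3.01, 3.14, 3.14, 3.14].

INTERFACE

Orientations are given as a unit quaternion [x, y, z, w].
In Python, from station import env, set_gripper, viewer, workorder gives the robot as it stands. Calls block until the motion is done:
- env.reach(position, orientation): joint-space move of the TCP to a pose.
- env.move_l(position, rot=None, rate=150, f_stop=None): straight line of the TCP; rot=None keeps the orientation; rate is the mean speed in mm/s. With f_stop (N) it stops when the force on the tool has changed by that much, and returns True; else False.
- env.move_joints(angles): joint-space move.
- set_gripper(opening): finger opening in mm; the grip force is fixed at half the most; returns when the fingers have stopped.
- env.hold(seconds).
- env.ik(position, orientation): joint angles nearest the present ones, or None.
- env.read_state(): the state.
- viewer.camera(name): name is "scene" or "top" or "wrist"; returns the picture (400x640x3 uint8, blue, green, red); there is no depth.
- viewer.camera_params(name): a dict with "fx", "fy", "cx", "cy" (pixels), "pose" (4x4, takes a point from camera to world coordinates); the wrist camera has in their place "tool_from_camera" (4x4, takes a point from camera to tool coordinates, whose origin is the TCP and whose axes are the flange's). Camera axes: x right, y up, looking along -z (the intrinsics and any distortion apply to the point x, -y, -z); pixel columns grow to the right and rows downward; lengths in mm; the calibration is good to about 2 mm. A picture is of the moment at which its call begins: read the wrist's pose just before it. camera_params takes no time and is no camera call.
A pose or a line that the arm cannot do raises env.IKError and nothing moves.
- workorder.sign_off(): hands the job in, once; it reports no verdict.
The state is a dict: "time_s": time; "qpos": joint angles; "dq": joint speeds; "tau": joint torques, N m; "tool_pos": TCP position; "orientation": TCP orientation; "force": force on the tool from outside, world axes, zero at the start; "wrist_torque": the same for the moment, N m; "width": finger opening in mm.
Only numpy, scipy, OpenCV 4.12 (cv2) and the standard library are available. Lean on these libraries where they do the work, as an engineer would, in place of code of your own. Each camera call takes 0.05 s, during which the arm holds its last target.

TASK

On the coffee mill (the rectangular cream housing), pull the sprung index pin up by its knob, swing its arm to the very next hole towards the larger dots (anticlockwise seen from above), and let the pin drop fully home there. Leave the setting of the round portion dispenser as it is, and do not shift the shaker or the bowl.

Things in the scene. Friction and masses are not known exactly. Their poses are not given: they have to be found in the camera images.
- mill_knob (a point): Centre of the black upright cylindrical knob (26 mm across, 34 mm tall) on the mill's index pin, at the outer end of the steel arm. x axis: outward along the arm; z up. With the pin home it is 33 mm above the index plate, 52 mm from the pivot. The arm below is 21 mm wide, its top 19 mm below this point: pinch the knob from above, fingers across the arm. The knob turns with the arm.
- mill_axis (a point): Pivot of the mill's arm, on the top face of the round aluminium index plate (146 mm across, 172 mm above the work surface). x axis: from the pivot to the mill's chrome push button (not used); z up. Four 12 mm holes lie 52 mm from it, 50 degrees apart, with dots growing from 4 to 11 mm beside them. The mill is a cream housing, 226 x 152 mm.
- mill_arm (a joint): Angle of the mill's arm, rad, growing anticlockwise from above. It starts at 0, in the second hole, the arm pointing away from the push button; other holes: -0.873, +0.873 (next towards the larger dots) and +1.745. The pin has about 2 degrees of play in a hole. The arm turns with about 1.5 N at the knob and stays where it is left.
- mill_pin (a joint): How far the mill's pin is pulled up, m: 0 fully home in a hole, about 0.010 when its tip clears the hole or rests on the plate, 0.022 at its stop. A spring pulls it down with 3.4 N when home, rising to 7.8 N at the stop. While in a hole it locks the arm.
- dispenser_pin (a joint): The same kind of pin, on the same kind of plate and arm, on top of the portion dispenser: a round chrome drum 140 mm across with a pull-down lever. It is at 0 and is to be left alone.
- shaker_mid (a point): Half-way up the ribbed glass shaker (58 mm across, 114 mm tall, metal cap), standing upright; a bystander.
- bowl_rim (a point): Centre of the mouth of the yellow bowl (104 mm across, 45 mm tall); a bystander.

How it is judged:
By the outcome, as a careful person would: the job done as asked, in the order asked, and still so for the second after the job is handed in, with the robot touching nothing.
It also fails if it takes over 32 s, if anything falls off the work surface, if the arm or the gripper's body presses on something with over 40 N, if the wrist force passes 120 N, or if a joint passes its speed limit or range.

## Working session

There is one attempt and no reset: what is moved stays moved. The work goes in short steps, each a Python script; the robot and the scene stay as the last script left them, time stands still between calls to the robot, and variables do not carry over. Pictures are saved under pics/ and viewed, and the job is handed in when it is done.

```bash
ls; mkdir -p pics; python3 - <<'E'
from station import env,viewer
import cv2
s=env.read_state();print(s)
for n in("scene","top","wrist"):
    cv2.imwrite(f"pics/{n}0.png",viewer.camera(n));print(n,viewer.camera_params(n))
E
```

```text
pics
{'time_s': 0.0, 'qpos': array([ 1.08095836e+00,  4.23804676e-01,  1.63067501e+00, -3.73137936e-05,
        1.08858001e+00, -1.90192349e-02]), 'dq': array([ 2.86786748e-04,  9.70835481e-05, -6.96049009e-04, -1.28058310e-03,
        8.41641156e-04,  2.61411995e-04]), 'tau': array([-1.97099365e-05, -5.44623256e+01, -2.73670381e+01,  6.43417309e-02,
        2.27750785e-02, -1.46809293e-04]), 'tool_pos': array([283.30514128, 556.62690136, 301.93007304]), 'orientation': array([ 2.33232590e-01,  9.72420701e-01, -7.14065830e-04, -1.68630564e-04]), 'force': array([-0.89101345,  0.66190259, -0.59109955]), 'wrist_torque': array([0.01953695, 0.0227065 , 0.03320369]), 'width': 87.75204265388975}
scene {'fx': 434.0710843603789, 'fy': 434.0710843603789, 'cx': 318.64474011224416, 'cy': 200.85757278482265, 'pose': array([[ 6.65364164e-01, -6.00173132e-01,  4.43940020e-01,
         1.03426023e+03],
       [ 7.46357817e-01,  5.22457490e-01, -4.12296229e-01,
        -3.99800933e+02],
       [ 1.55093300e-02,  6.05665239e-01,  7.95568400e-01,
         1.10649712e+03],
       [ 0.00000000e+00,  0.000
[... 283 characters left out ...]
 2.41208472e-02,  1.17530745e-02,
         1.04154522e+02],
       [ 1.61777683e-02,  1.92362100e-01,  9.81190655e-01,
         1.48222851e+03],
       [ 0.00000000e+00,  0.00000000e+00,  0.00000000e+00,
         1.00000000e+00]])}
wrist {'fx': 293.7255469161091, 'fy': 293.7255469161091, 'cx': 313.7749838248641, 'cy': 203.5812524375895, 'tool_from_camera': array([[-3.39076292e-04,  9.56653374e-01,  2.91228787e-01,
         8.06166080e+01],
       [ 9.99999917e-01,  2.58797769e-04,  3.14173973e-04,
        -8.87950409e-01],
       [ 2.25186231e-04,  2.91228869e-01, -9.56653383e-01,
        -8.19019865e+01],
       [ 0.00000000e+00,  0.00000000e+00,  0.00000000e+00,
         1.00000000e+00]])}
```

View pics/scene0.png

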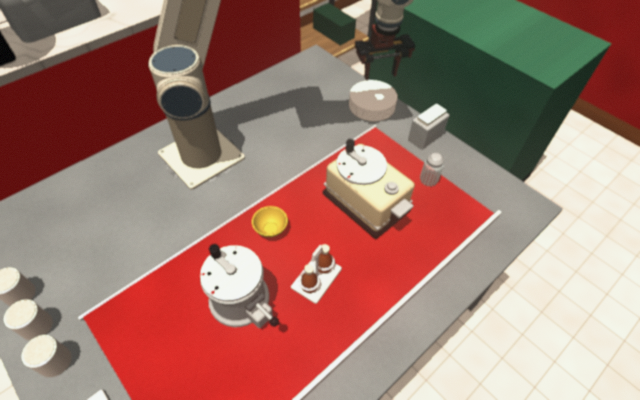

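View pics/top0.png

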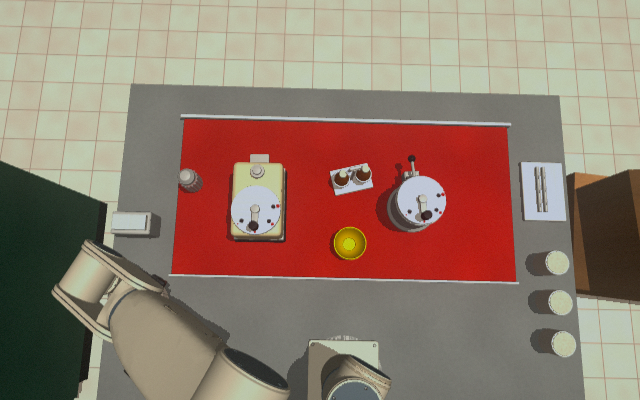

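View pics/wrist0.png

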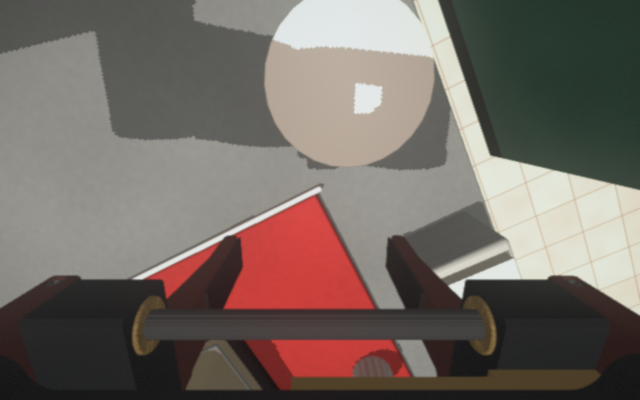

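Enlarged crops of the mill in the top and scene views.

```bash
python3 - <<'E'
import cv2
a=cv2.imread("pics/top0.png")[145:250,210:310];cv2.imwrite("pics/topc.png",cv2.resize(a,None,fx=5.5,fy=5.5,interpolation=cv2.INTER_CUBIC))
a=cv2.imread("pics/scene0.png")[130:240,310:430];cv2.imwrite("pics/scenec.png",cv2.resize(a,None,fx=5,fy=5,interpolation=cv2.INTER_CUBIC))
E
```

```text
(no output)
```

View pics/topc.png

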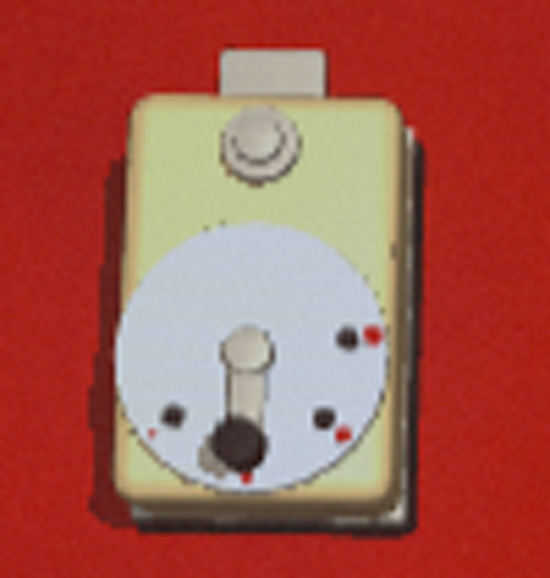

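View pics/scenec.png

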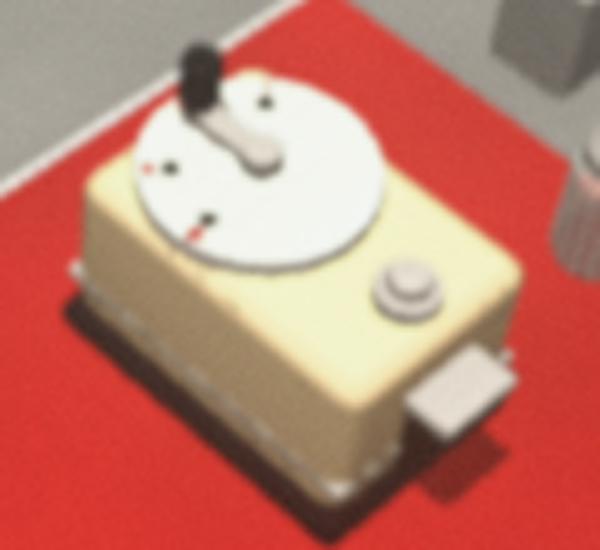

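```bash
cat > h.py <<'E'
import numpy as np
from station import env,viewer,set_gripper,workorder
from scipy.spatial.transform import Rotation as R
def ray(name,u,v,z,P=None,T=None):
    P=P or viewer.camera_params(name); M=P["pose"] if T is None else T
    d=np.array([(u-P["cx"])/P["fx"],-(v-P["cy"])/P["fy"],-1.]); d=M[:3,:3]@d; o=M[:3,3]
    return o+d*(z-o[2])/d[2]
E
python3 - <<'E'
from h import *
from scipy.optimize import least_squares
f=lambda c,s,o:(c+.5)/s-.5+o
for n,s,ox,oy,disc,holes,but,knob in(("top",5.5,210,145,(251,358),[(173,416),(324,419),(348,339)],(258,137),(238,441)),
   ("scene",5,310,130,(259,170),[(265,102),(170,168),(208,219)],(408,275),(201,80))):
    g=lambda p,z:ray(n,f(p[0],s,ox),f(p[1],s,oy),z)[:2]
    c=g(disc,172);H=np.array([g(p,172) for p in holes]);k=g(knob,217 if n=="top" else 205);b=g(but,178)
    angs=np.array([-.873,.873,1.745])
    def e(x):
        a=x[2]+angs; return (H-(x[:2]+52*np.c_[np.cos(a),np.sin(a)])).ravel()
    r=least_squares(e,[*c,np.pi])
    print(n,"disc",c,"fit",r.x,"res",r.fun.round(1)); print(" knob",k,np.linalg.norm(k-r.x[:2]),np.arctan2(*(k-r.x[:2])[::-1])%6.283,"button dir",np.arctan2(*(r.x[:2]-b)[::-1])%6.283,b)
E
```

```text
top disc [486.02750487 272.20681182] fit [487.73896991 272.31875239   3.15069302] res [ 0.1 -0.1 -0.4  0.   0.3  0.1]
 knob [435.74855293 270.97316389] 52.00782696686951 3.1672830414524147 button dir 3.1512720132111554 [605.34804358 273.47896435]
scene disc [492.8493158  268.47290332] fit [490.62921674 270.74553225   3.15672731] res [ 0.1 -0.2  0.   0.1 -0.1  0.1]
 knob [440.36179213 269.23383424] 50.29015020314226 3.1714713996434662 button dir 3.1448054585842695 [606.10462175 271.13793214]
```

```bash
cat >> h.py <<'E'
TH0=3.152
def ori(th):
    return R.from_matrix(np.c_[[np.cos(th),np.sin(th),0],[np.sin(th),-np.cos(th),0],[0,0,-1.]]).as_quat()
E
python3 - <<'E'
from h import *
import cv2
c=np.array([489.2,271.5])
for o in(0,np.pi):
  for a in(0,.873,1.0):
    th=TH0+a; p=[*(c+52*np.array([np.cos(th),np.sin(th)])),285]
    print(o,a,env.ik(p,ori(th+o)))
p=[*(c+52*np.array([np.cos(TH0),np.sin(TH0)])),360]
env.reach(p,ori(TH0)); s=env.read_state();print(s["time_s"],s["tool_pos"],s["qpos"],s["force"])
T=np.eye(4);T[:3,:3]=R.from_quat(s["orientation"]).as_matrix();T[:3,3]=s["tool_pos"];np.save("T1.npy",T)
cv2.imwrite("pics/w1.png",viewer.camera("wrist"))
E
```

```text
0 0 [ 5.31681396e-01  2.84738064e-01  1.88724925e+00 -4.44089210e-16
  9.69605340e-01 -1.04952228e+00]
0 0.873 [ 4.45987398e-01  2.80587142e-01  1.89323280e+00 -4.44089210e-16
  9.67772707e-01 -2.00821628e+00]
0 1.0 [ 4.34735755e-01  2.85031978e-01  1.88682470e+00 -4.44089210e-16
  9.69735974e-01 -2.14646792e+00]
3.141592653589793 0 [ 5.31681396e-01  2.84738064e-01  1.88724925e+00 -4.44089210e-16
  9.69605340e-01  2.09207038e+00]
3.141592653589793 0.873 [ 4.45987398e-01  2.80587142e-01  1.89323280e+00 -4.44089210e-16
  9.67772707e-01  1.13337638e+00]
3.141592653589793 1.0 [ 4.34735755e-01  2.85031978e-01  1.88682470e+00 -4.44089210e-16
  9.69735974e-01  9.95124735e-01]
1.4 [437.11984451 271.42213942 359.91881044] [ 5.32422617e-01  1.92801240e-01  1.81515687e+00  2.89091795e-04
  1.13358600e+00 -1.04864091e+00] [ 0.40761618  0.10980278 -0.37541531]
```

View pics/w1.png

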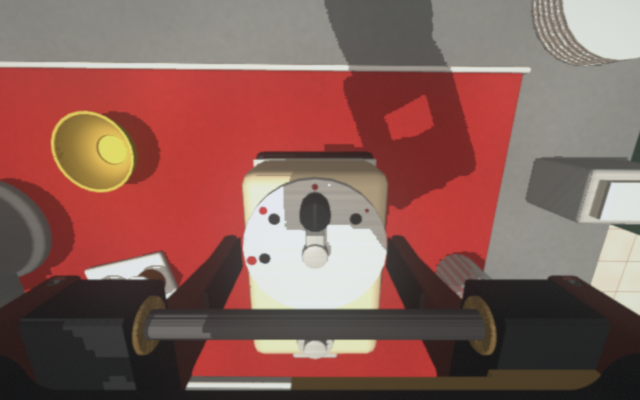

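```bash
python3 - <<'E'
import cv2
a=cv2.imread("pics/w1.png")[170:320,235:395];cv2.imwrite("pics/w1c.png",cv2.resize(a,None,fx=4,fy=4,interpolation=cv2.INTER_CUBIC))
E
```

```text
(no output)
```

View pics/w1c.png

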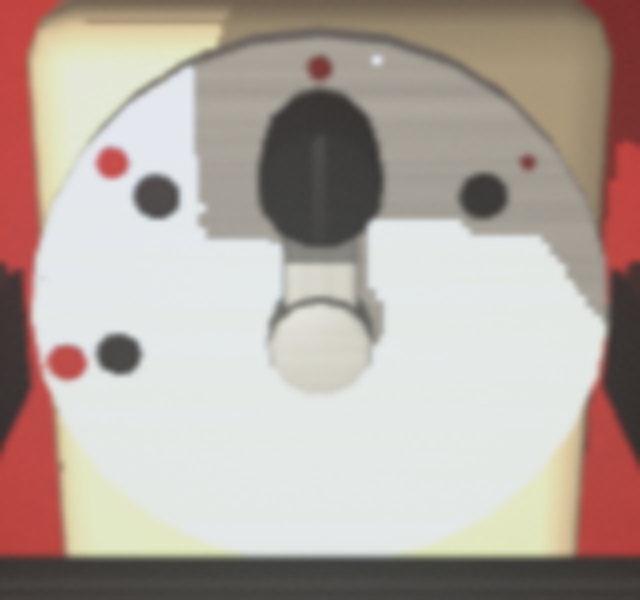

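```bash
python3 - <<'E'
from h import *
from scipy.optimize import least_squares
P=viewer.camera_params("wrist");T=np.load("T1.npy")@P["tool_from_camera"]
f=lambda c,o:(c+.5)/4-.5+o
H=np.array([ray("wrist",f(u,235),f(v,170),172,P,T)[:2] for u,v in[(483,196),(157,196),(119,355)]])
angs=np.array([-.873,.873,1.745])
def e(x):
    a=x[2]+angs; return (H-(x[:2]+x[3]*np.c_[np.cos(a),np.sin(a)])).ravel()
r=least_squares(e,[489,271,3.15,52]);print(H,r.x,r.fun.round(2))
r=least_squares(lambda x:e([*x,52]),[489,271,3.15]);print(r.x,r.fun.round(2))
E
```

```text
[[453.16939026 311.55060583]
 [453.96623244 232.06371496]
 [497.04208487 221.11582107]] [487.11158863 272.25061828   3.15503088  52.0365291 ] [ 0.03 -0.12 -0.25  0.13  0.22 -0.01]
[487.09821408 272.23844538   3.15503088] [ 0.02 -0.08 -0.26  0.12  0.24 -0.04]
```

```bash
cat >> h.py <<'E'
TH0=3.153; C=np.array([487.8,272.0])
def pose(a,z,C=C): th=TH0+a; return [*(C+52*np.array([np.cos(th),np.sin(th)])),z],ori(th)
def show(m=""):
    s=env.read_state();print(m,round(s["time_s"],2),s["tool_pos"].round(1),"F",s["force"].round(1),"M",s["wrist_torque"].round(2),"w",round(s["width"],1))
    return s
E
python3 - <<'E'
from h import *
import cv2
p,q=pose(0,270)
print(env.move_l(p,q,rate=90,f_stop=10)); show("down")
set_gripper(20); show("closed")
cv2.imwrite("pics/s2.png",viewer.camera("scene")[100:240,300:440])
E
```

```text
False
down 2.6 [436.1 271.6 270.5] F [-0.2  0.2  0.4] M [ 0.05 -0.01 -0.01] w 88.0
closed 3.58 [435.8 271.5 270. ] F [-1.   1.6  0.6] M [0.17 0.03 0.03] w 25.2
```

```bash
python3 - <<'E'
from h import *
import cv2
for z in(274,280,286):
    p,q=pose(0,z); env.move_l(p,q,rate=30); env.hold(.1); show(z)
cv2.imwrite("pics/s3.png",cv2.resize(viewer.camera("scene")[100:240,300:440],None,fx=4,fy=4,interpolation=cv2.INTER_CUBIC))
E
```

```text
274 4.02 [435.7 271.4 273.8] F [ 0.6  1.3 -4.5] M [ 0.36 -0.15  0.11] w 25.5
280 4.47 [435.7 271.4 279.9] F [ 1.6  2.  -5.5] M [ 0.37 -0.21  0.05] w 25.5
286 4.92 [435.8 271.4 286. ] F [ 1.4  1.3 -6.5] M [ 0.34 -0.22  0.01] w 25.7
```

View pics/s3.png

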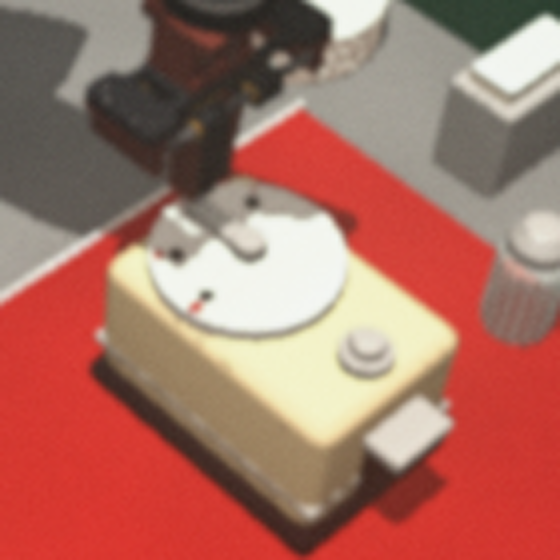

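The knob is gripped (25.7 mm) and the pull force of 6.5 N matches the spring at 16 mm, so the pin is clear. Next I swing.

```bash
python3 - <<'E'
from h import *
import cv2
for a in np.linspace(0,.873,7)[1:]:
    p,q=pose(a,286); env.move_l(p,q,rate=40); s=show(round(a,2))
    if np.linalg.norm(s["force"][:2])>25: print("STOP");break
cv2.imwrite("pics/s4.png",cv2.resize(viewer.camera("scene")[100:240,300:440],None,fx=4,fy=4,interpolation=cv2.INTER_CUBIC))
E
```

```text
0.15 5.31 [436.5 263.8 286. ] F [ 1.   1.3 -7.5] M [ 0.21 -0.27  0.07] w 25.5
0.29 5.65 [438.3 256.6 286. ] F [ 1.9  0.8 -6.5] M [ 0.22 -0.38  0.07] w 25.8
0.44 5.99 [441.1 249.7 286.1] F [ 2.   1.6 -6.8] M [ 0.27 -0.45  0.08] w 25.4
0.58 6.33 [444.8 243.2 286.1] F [ 2.1  1.5 -6.5] M [ 0.33 -0.56  0.1 ] w 25.4
0.73 6.67 [449.5 237.3 286.1] F [ 3.5  1.4 -7.1] M [ 0.5  -0.68  0.03] w 25.6
0.87 7.02 [455.  232.2 286.1] F [ 5.1  3.9 -6.4] M [ 0.66 -0.75  0.01] w 25.1
```

View pics/s4.png

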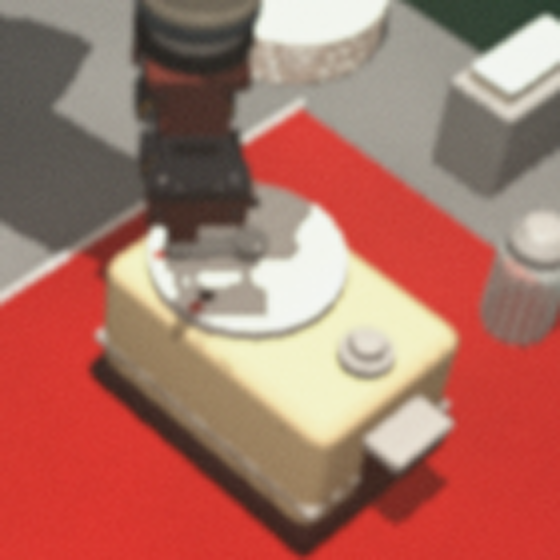

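```bash
python3 - <<'E'
from h import *
import cv2
for z in(281,278,275,272,270.5):
    p,q=pose(.873,z); st=env.move_l(p,q,rate=25,f_stop=8); show((z,st))
    if st: break
E
```

```text
(281, False) 7.42 [455.  232.2 280.9] F [ 3.7  4.  -4.7] M [ 0.75 -0.69 -0.1 ] w 25.4
(278, False) 7.68 [455.  232.2 277.8] F [ 3.8  3.8 -5.9] M [ 0.72 -0.73 -0.1 ] w 25.3
(275, False) 7.95 [455.  232.1 274.7] F [ 3.8  4.5 -4.6] M [ 0.82 -0.6  -0.09] w 25.2
(272, False) 8.22 [455.  232.1 271.7] F [ 4.2  4.8 -4.7] M [ 0.88 -0.59 -0.01] w 25.8
(270.5, False) 8.47 [455.  232.1 270.3] F [ 3.8  3.8 -3.3] M [ 0.84 -0.6   0.  ] w 25.6
```

```bash
python3 - <<'E'
from h import *
import cv2
set_gripper(60); show("open")
p,q=pose(.873,360); env.move_l(p,q,rate=100)
s=show("up")
T=np.eye(4);T[:3,:3]=R.from_quat(s["orientation"]).as_matrix();T[:3,3]=s["tool_pos"];np.save("T2.npy",T)
a=viewer.camera("wrist");cv2.imwrite("pics/w5.png",a)
env.reach([330,60,420],ori(np.pi)) if env.ik([330,60,420],ori(np.pi)) is not None else env.reach([283,557,303],ori(2.67))
show("away")
cv2.imwrite("pics/s5.png",cv2.resize(viewer.camera("scene")[130:240,310:430],None,fx=5,fy=5,interpolation=cv2.INTER_CUBIC))
cv2.imwrite("pics/t5.png",viewer.camera("top"))
E
```

```text
open 9.18 [454.8 231.7 270.5] F [-0.1  1.2  0.2] M [0.07 0.04 0.02] w 59.7
up 10.22 [454.5 231.6 359.4] F [-0.6  0.2  0. ] M [0.08 0.05 0.02] w 60.2
away 11.15 [330.6  60.3 420. ] F [ 0.5 -0.2 -0.3] M [-0.   -0.02 -0.01] w 59.6
```

View pics/s5.png

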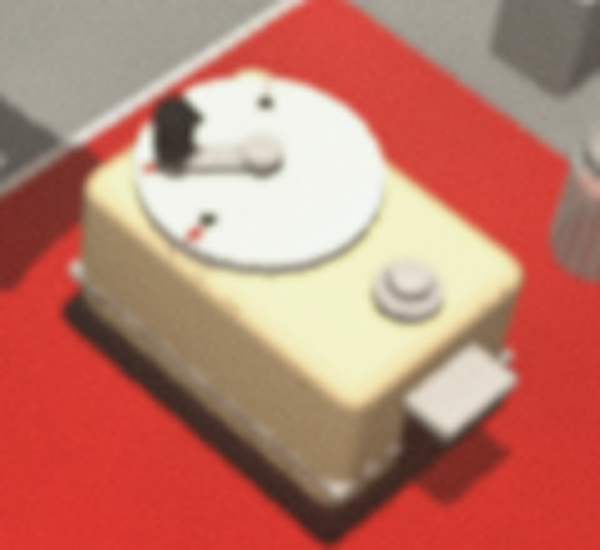

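View pics/w5.png

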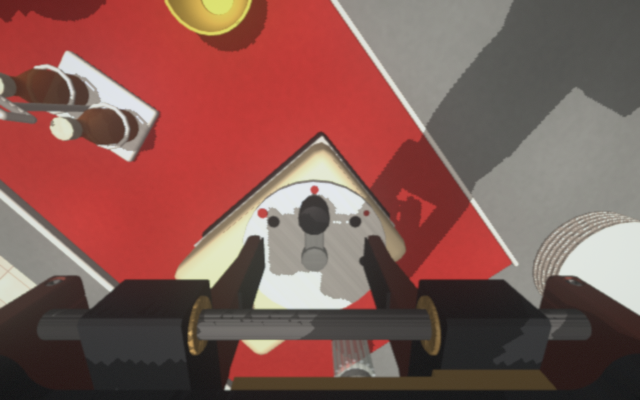

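View pics/t5.png

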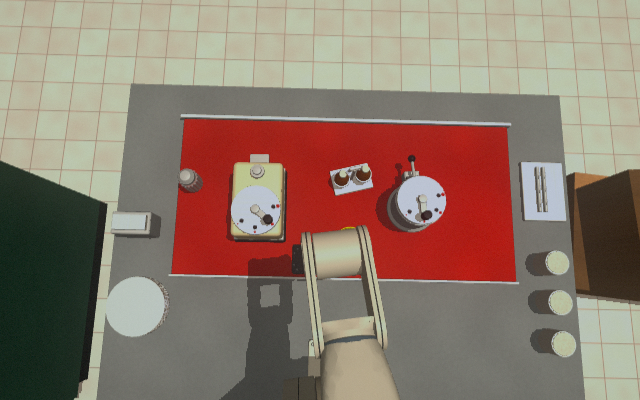

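The pictures show the pin in the hole next along. To check the pin depth, I'll compare the two wrist views: w1 (home) and w5 were taken from the same pose relative to the arm.

```bash
python3 - <<'E'
import cv2,numpy as np
a=cv2.imread("pics/w1.png")[180:280,270:360];b=cv2.imread("pics/w5.png")[180:280,270:360]
cv2.imwrite("pics/cmp.png",cv2.resize(np.hstack([a,b]),None,fx=4.4,fy=4.4,interpolation=cv2.INTER_CUBIC))
from h import *
P=viewer.camera_params("wrist")
for f in("T1","T2"):
  T=np.load(f+".npy")
  W=T@P["tool_from_camera"]
  for dz in(0,10):
    r=[]
    th=TH0+(0 if f=="T1" else .873)
    for rad,z in((52+13,222+dz),(52-13,188+dz)):
      X=np.linalg.inv(W)@[*(C+rad*np.array([np.cos(th),np.sin(th)])),z,1]
      r.append(round(P["cy"]-P["fy"]*X[1]/-X[2],1))
    print(f,dz,"rows of knob outer top edge, inner bottom edge",r)
E
```

```text
T1 0 rows of knob outer top edge, inner bottom edge [np.float64(203.3), np.float64(219.7)]
T1 10 rows of knob outer top edge, inner bottom edge [np.float64(207.2), np.float64(223.5)]
T2 0 rows of knob outer top edge, inner bottom edge [np.float64(205.7), np.float64(221.7)]
T2 10 rows of knob outer top edge, inner bottom edge [np.float64(209.6), np.float64(225.6)]
```

View pics/cmp.png

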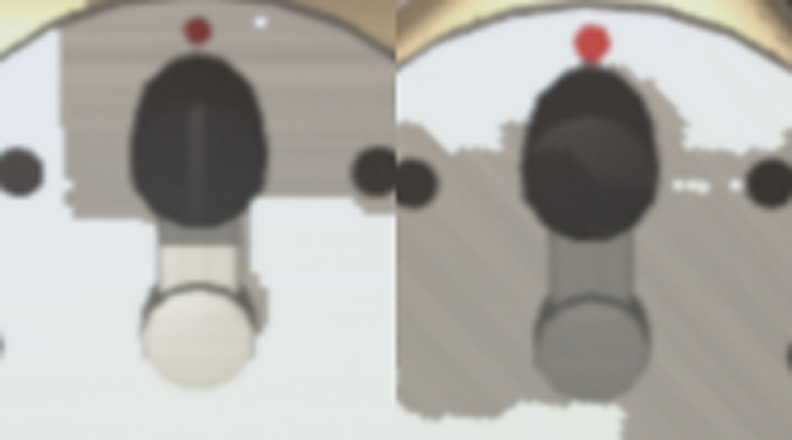

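The plate holes, knob and pivot all moved by the same 12–13 enlarged pixels (2–3 px in the image), because of a small pose offset. The knob therefore sits at the same height above the plate as it did when home. Handing in.

```bash
python3 - <<'E'
from h import *
workorder.sign_off(); show()
E
```

```text
the job is handed in; nothing more can be done
the job is handed in; nothing more can be done
```

The mill's index pin is now home in the next hole towards the larger dots, and I handed the job in at about 11 s on the robot clock.

I pinched the knob, pulled the pin up 16 mm, swung the arm 50° anticlockwise, lowered the pin, released it and moved the gripper well clear.

**Seating:**
- On the way down the arm met no resistance. The vertical pull ended at 3.3 N, which matches the spring with the pin home.
- In the wrist pictures before and after, the knob sits at the same height above the plate. The arm points at the third hole, beside its dot.

**Other items:**
- The dispenser arm and the shaker look unchanged in the last top view.
- The bowl was mostly hidden behind the robot arm in that view. I did not check its final position, but the robot never came near it.

**Disagreement:** the scene camera placed the pivot about 3 mm away from where the top and wrist cameras did. I used a value close to those two. Sideways force stayed at about 6.5 N or less through the swing and lowering.

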